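# Put the setting bars back behind their catches

### The job

Put the two loose steel setting bars back into the storage rack, each in its own lane: the bar with one dot in the narrow lane marked with one dot, the bar with two dots in the middle lane marked with two dots. Slide each one in from the open end and press it home against the spring until the catch in the sill snaps up behind it, so that it stays in when you let go; do not ram it hard against the stop at the end of the lane. Leave the stored third bar and the things lying round about as they are.

Things in the scene. Friction and masses are not known exactly. Their poses are not given: they have to be found in the camera images.
- rack: wooden rack fixed to the bench, 172 (x) by 122 (y) by 54 mm high; three lanes 30.5, 24.5, 18.5 mm wide from +y to -y between 12 mm walls with round noses (6 mm radius), part-roofed by steel strips 50.5 to 53.5 mm above the bench, so bars enter only at the open end. Sill: board 14 mm high, x -62 to 0. Origin: bench height, middle of the line where the walls begin; x into the lanes
- lane_1 (a point): mouth of the narrow lane (18.5 mm, one black dot on the sill 50 mm before it): lies on the lane's floor (14 mm above the bench), on the lane's centre line, in the plane where the side walls begin; x points into the lane, z up
- lane_2 (a point): mouth of the middle lane (24.5 mm, two dots): lies on the lane's floor (14 mm above the bench), on the lane's centre line, in the plane where the side walls begin; x points into the lane, z up
- lane_3 (a point): mouth of the wide lane (30.5 mm, three dots), which holds the stored bar: lies on the lane's floor (14 mm above the bench), on the lane's centre line, in the plane where the side walls begin; x points into the lane, z up
- stop_1: black stop pad at the end of the narrow lane; origin in the middle of its face, 81.5 mm behind the mouth, 17 mm above the lane's floor; a bar touching it is 3 mm further in than where the catch holds it. A spring ejector pin stands 23 mm out of it (3 N at first touch, 7 N when the bar is home) and pushes the bar back out by up to 20 mm unless the catch holds it
- stop_2: black stop pad at the end of the middle lane; origin in the middle of its face, 81.5 mm behind the mouth, 17 mm above the lane's floor; a bar touching it is 3 mm further in than where the catch holds it. A spring ejector pin stands 23 mm out of it (3 N at first touch, 7 N when the bar is home) and pushes the bar back out by up to 20 mm unless the catch holds it
- catch_1 (a joint): sprung steel catch, 9 mm wide, in the sill of lane 1: a ramp rising from 19 mm before the mouth to 5 mm above the sill at its upright back face, 6.5 mm before the mouth. The bar rides over it and it rises behind the bar's rear end, which then stands 6.5 mm proud of the walls; a finger lower than 8 mm above the sill hinders it. 0 = up, grows to 0.006 m pressed down
- catch_2 (a joint): sprung steel catch, 9 mm wide, in the sill of lane 2: a ramp rising from 19 mm before the mouth to 5 mm above the sill at its upright back face, 6.5 mm before the mouth. The bar rides over it and it rises behind the bar's rear end, which then stands 6.5 mm proud of the walls; a finger lower than 8 mm above the sill hinders it. 0 = up, grows to 0.006 m pressed down
- bar_1: loose setting bar with one dot, 16 mm wide, about 0.34 kg; ground steel, 85 mm long, 34 mm high, with three round recesses in each side face; origin at the centre of the underside, x along the length, y across the width, z up; the dot is on the top near the -x end (either end may go in first)
- bar_2: loose setting bar with two dots, 22 mm wide, about 0.46 kg; ground steel, 85 mm long, 34 mm high, with three round recesses in each side face; origin at the centre of the underside, x along the length, y across the width, z up; the dots are on the top near the -x end (either end may go in first)
- bar_3: setting bar with three dots, 28 mm wide, stored in the wide lane behind its catch; ground steel, 85 mm long, 34 mm high, with three round recesses in each side face; origin at the centre of the underside, x along the length, y across the width, z up
- tape_measure: bystander: tape measure, 67x74x35 mm; origin at the centre of its underside
- wood_block: bystander: pine block, 69x146x36 mm, lying flat; origin at the centre of its underside
- glue_bottle: bystander: upright glue bottle, 36x50x169 mm; origin at the centre of its underside
- driver_blue: bystander: screwdriver lying on the bench, 173x23x24 mm; origin below its middle
Mind the look-alikes: they are no part of the job. Leave any blue, turquoise or yellow look-alike of the bar_3 alone.

How it is judged:
By the outcome, as a careful person would: the job done as asked, in the order asked, and still so for the second after the job is handed in, with the robot touching nothing.
It also fails if it takes over 72 s, if anything falls off the work surface, if the arm or the gripper's body presses on something with over 40 N, if the wrist force passes 120 N, or if a joint passes its speed limit or range.

### The arm

A 6-joint arm with a two-finger parallel gripper is mounted at the origin on the work surface; the furniture and walls round the work are solid. World frame = base frame: x ahead of the robot, y to its left, z up, the work surface at z = 0. Lengths are in m, angles in rad, forces in N, time in s.
With the tool pointing down it reaches from about 0.425 to 0.95 m from the base axis. Payload 3.5 kg.
Tool frame: the origin (TCP) lies at the very end of the fingers, on their centre line; the grasp point (between the pads) lies 19 mm behind it (ctrl.pinch_z is the distance from the TCP to the grasp point, in m); z points along the fingers, y is the line along which they close (so a half turn about z gives the same grasp; the last joint's range is limited). The gripper opens to 85 mm and grips with 20 to 120 N. Pads are 22 mm wide; open, the fingers measure 114 mm over their backs; the gripper's body (76 mm by 85 mm) begins 54 mm behind the grasp point. The pads swing forward as they close: fully open they stand 13 mm farther back than shut.
Start: joints at [-1.263, 0.286, 1.577, -0, 1.279, -0.15], TCP at [0.298, -0.605, 0.231] pointing down, gripper open.
Joint ranges: [-2.77, 2.77], [-0.9, 2.22], [0.21, 2.48], [-1.53, 4.67], [0.24, 2.81], [-2.84, 2.84]. Speed limits (rad/s): [2.79, 2.79, 3.14, 3.14, 3.14, 3.14].

### API

Orientations are given as a unit quaternion [x, y, z, w].
In Python, from plant import ctrl gives the robot as it stands. The module is installed in compiled form; this text tells all that it offers.
- The arm moves only by the shell command python3 -m crank 'ROWS' [OPENING] [FORCE]. ROWS is JSON, a list of rows, each a list of 6 numbers: the shift along the tool's x, y, z in cm, then the turn, a rotation vector about the tool's x, y, z in rad. In form: [[tx, ty, tz, rx, ry, rz], ...]. A call has 1 to 10 rows; each row is the pose to reach, as a shift and turn from the pose commanded when the call began, along the tool's axes at that moment; what a row does not reach only later rows make up. A row lasts 1/10 s, in which the tool goes at most 50 mm and 8.59 degrees, less where a joint would pass 70% of its speed; a pose out of reach is approached as far as the arm can. A call with a gripper value outside its range is refused whole. OPENING is the opening, from 0 (shut) to 1 (fully open), set as the call begins (- or left out, the last holds). The fingers move at their own pace and stop on an object; FORCE is the grip in N (left out, the last holds). Time passes only in rows, so rows that repeat a pose let the fingers close. It gives the time, the measured TCP pose, the force, the opening and the grip force at its end, in the units of the state.
- ctrl.get_state(): the state, without advancing time (a new reading comes with each control period).
- ctrl.read_camera(name): name is "scene" or "top" or "wrist"; returns (picture, depth): 480x640x3 uint8, blue, green, red; 480x640 float32, m along the optical axis (not along the pixel's ray), 0 where there is no reading.
- ctrl.camera_info(name): a dict with "K" (3x3 intrinsics, pixels), "origin" and "orientation" of the camera in the world. Camera axes: x right, y down, z forward; pixel columns grow to the right and rows downward; lengths in m; the calibration is good to about 2 mm. A picture is of the moment at which its call begins: read the wrist's pose just before it. camera_info takes no time and is no camera call; for the wrist camera it gives the pose at the moment of the call.
- ctrl.sign_off(): hands the job in; it is judged then, once.
The state is a dict: "time": time; "qpos": joint angles; "dq": joint speeds; "joint_efforts": joint torques, N m; "eef_pos": TCP position; "tcp_rot": TCP orientation; "contact_force": force on the tool from outside, world axes, zero at the start; "wrist_torque": the same for the moment, N m; "opening": opening from 0.0 (shut) to 1.0 (fully open); "finger_force": force on a finger pad.
Only numpy, scipy, OpenCV 4.12 (cv2) and the standard library are available. Lean on these libraries where they do the work, as an engineer would, in place of code of your own. Each camera call takes 0.05 s, during which the arm holds its last target. There are 200 camera calls.

## Working session

There is one attempt and no reset: what is moved stays moved. The work goes in short steps, Python scripts to look and compute and a shell command to move; the robot and the scene stay as the last step left them, time stands still between calls to the robot, and variables do not carry over. Pictures are saved under pics/ and viewed, at most 10 in all, crops included, and the job is handed in when it is done.

```bash
mkdir -p pics; cat > h.py <<'E'
import numpy as np, cv2
from scipy.spatial.transform import Rotation as R
from plant import ctrl
def cam(n):
    i=ctrl.camera_info(n); q=np.array(i["orientation"],float)
    M=q if q.shape==(3,3) else R.from_quat(q).as_matrix()
    return np.array(i["K"],float).reshape(3,3),np.array(i["origin"],float),M
def ray(c,p,z):
    K,o,M=c; d=M@np.linalg.inv(K)@np.array([p[0],p[1],1.]); return o+d*(z-o[2])/d[2]
def pt(c,p,depth):
    K,o,M=c; return o+M@np.linalg.inv(K)@np.array([p[0],p[1],1.])*depth
def proj(c,X):
    K,o,M=c; v=K@(M.T@(np.array(X)-o)); return v[:2]/v[2]
def cloud(c,d):
    K,o,M=c; v,u=np.mgrid[:480,:640]; r=np.stack([u,v,np.ones_like(u)],-1)@np.linalg.inv(K).T
    return o+(r*d[...,None])@M.T
E
python3 - <<'E'
from h import *
print(ctrl.get_state())
for n in("scene","top"):
    c=cam(n);p,d=ctrl.read_camera(n);cv2.imwrite(f"pics/{n}0.png",p);np.save(f"{n}0.npy",d)
    print(n,c[1],c[2].round(3).tolist(),c[0].tolist(),d.min(),d.max())
E
```

```text
{'time': 0.0, 'qpos': array([-1.26300138e+00,  2.87180408e-01,  1.57817241e+00, -4.31713755e-07,
        1.27858715e+00, -1.49976955e-01]), 'dq': array([-0.00057021,  0.00063688, -0.0001165 , -0.00092158,  0.00076735,
       -0.00041767]), 'joint_efforts': array([ 1.39141216e-04, -4.05980766e+01, -2.92626286e+01, -1.50518845e-04,
        5.89416522e-03,  8.02524660e-07]), 'eef_pos': array([ 0.29815725, -0.60485335,  0.22993983]), 'tcp_rot': array([ 9.73919084e-01,  2.26892575e-01, -9.27220434e-05, -1.16998912e-03]), 'contact_force': array([-0.60787388, -0.5039102 ,  0.60004179]), 'wrist_torque': array([-0.03969545,  0.00515688, -0.02242677]), 'finger_force': 0.0, 'opening': 0.9966546468997732}
scene [-0.32856045  0.86853499  0.83428293] [[-0.749, -0.334, 0.573], [-0.663, 0.377, -0.647], [0.0, -0.864, -0.503]] [[614.4299565873447, 0.0, 318.98651757589795], [0.0, 614.4299565873447, 231.4153328916508], [0.0, 0.0, 1.0]] 0.0 3.9999392
top [ 0.39752771 -0.14219372  1.02751746] [[0.005, -0.987, 0.162], [-1.0, -0.001, 0.019], [-0.018, -0.162, -0.987]] [[458.6458427730801, 0.0, 327.45128205113417], [0.0, 458.6458427730801, 242.57664205821675], [0.0, 0.0, 1.0]] 0.0 2.1753547
```

View pics/top0.png

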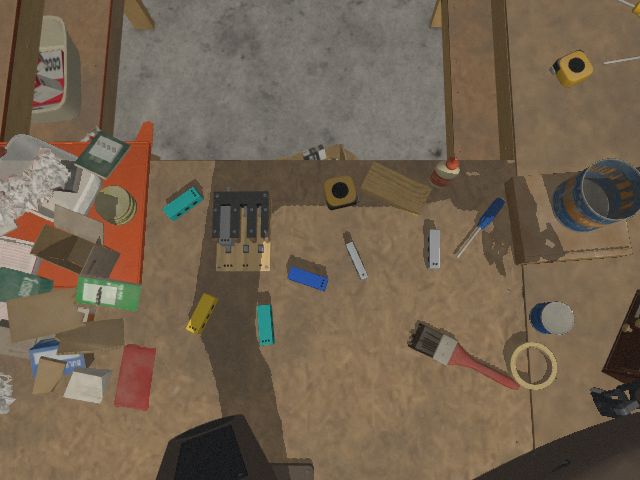

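View pics/scene0.png

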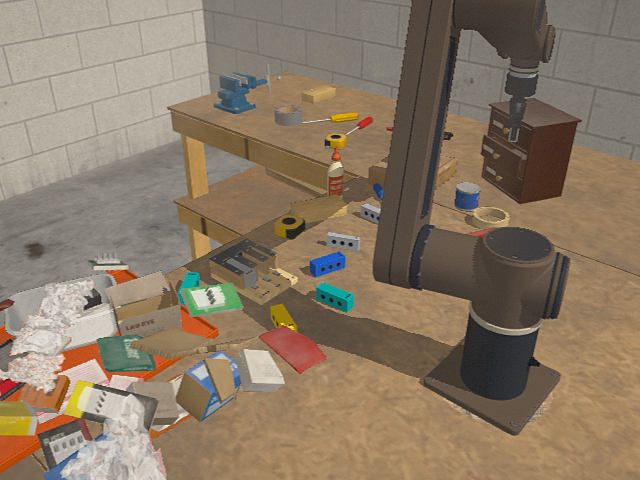

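The top view shows the rack at (242,230), with its open end toward the robot. bar_3 is stored at (225,225).

These could be taken for the bars:
- Grey narrow bar at (356,257).
- Grey wider bar at (433,249).
- Blue at (307,278), turquoise at (184,203) and (265,325), and yellow at (202,313). These are the look-alikes to leave alone.

My choice is (356,257) as bar_1 and (433,249) as bar_2. I'll check both in a crop and measure them.

```bash
python3 - <<'E'
from h import *
p=cv2.imread("pics/top0.png");d=np.load("top0.npy")
a=cv2.resize(p[222:292,335:450],None,fx=5,fy=5,interpolation=cv2.INTER_CUBIC)
b=cv2.resize(p[185:280,205:280],None,fx=4,fy=4,interpolation=cv2.INTER_CUBIC)
o=np.zeros((400,a.shape[1]+0,3),np.uint8);H=np.zeros((380,800,3),np.uint8)
a=cv2.resize(a,(480,292));H[:292,:480]=a;H[:380,490:790]=b
cv2.imwrite("pics/crop1.png",H)
c=cam("top");P=cloud(c,d)
cs=cam("scene");ds=np.load("scene0.npy");Ps=cloud(cs,ds)
for nm,(u0,v0,u1,v1) in dict(b1=(338,228,375,285),b2=(422,222,446,275)).items():
    Q=P[v0:v1,u0:u1].reshape(-1,3);zt=np.percentile(Q[:,2],97)
    m=(P[...,2]>0.02)&(P[...,2]<.06);mm=np.zeros_like(m);mm[v0:v1,u0:u1]=m[v0:v1,u0:u1]
    vv,uu=np.nonzero(mm);X=P[mm];top=X[:,2]
    ray_top=np.array([ray(c,(u,v),np.median(top))[:2] for u,v in zip(uu,vv)],np.float32)
    r=cv2.minAreaRect(ray_top);print(nm,zt,np.median(top),len(X),r)
    ms=(abs(Ps[...,0]-r[0][0])<.06)&(abs(Ps[...,1]-r[0][1])<.06)&(Ps[...,2]>.015)
    z=Ps[ms];t=z[z[:,2]>np.percentile(z[:,2],90)-.006];rs=cv2.minAreaRect(t[:,:2].astype(np.float32)) if len(t)>3 else None
    print(' scene',len(z),np.percentile(z[:,2],95) if len(z) else 0,rs)
Q=P[185:280,205:280]
for z0,z1 in((.008,.02),(.045,.06)):
    m=(Q[...,2]>z0)&(Q[...,2]<z1);print(z0,m.sum(),np.median(Q[m][:,2]),cv2.minAreaRect(Q[m][:,:2].astype(np.float32)))
print("bench z",np.median(P[300:320,360:400,2]))
E
```

```text
b1 0.03513301391694203 0.0332527515624787 300 ((0.522379457950592, -0.18616840243339539), (0.08528868108987808, 0.017003258690238), 23.401947021484375)
 scene 307 0.03536207658155883 ((0.5229626893997192, -0.184068500995636), (0.08459918946027756, 0.024567408487200737), 21.662424087524414)
b2 0.03567502373565022 0.032908599332303834 431 ((0.5488626956939697, -0.3548494577407837), (0.023982401937246323, 0.08626680821180344), 88.00737762451172)
 scene 186 0.035572201794399294 ((0.5588266849517822, -0.3539668023586273), (0.03003031760454178, 0.06415137648582458), 89.17632293701172)
0.008 1868 0.013759175827723125 ((0.5857471227645874, 0.06702379137277603), (0.16880767047405243, 0.1220979392528534), 0.7002705335617065)
0.045 2290 0.05258062952330406 ((0.6155679821968079, 0.06747622787952423), (0.11641480028629303, 0.12261462956666946), 1.0160496234893799)
bench z -0.0007505963899743229
```

View pics/crop1.png

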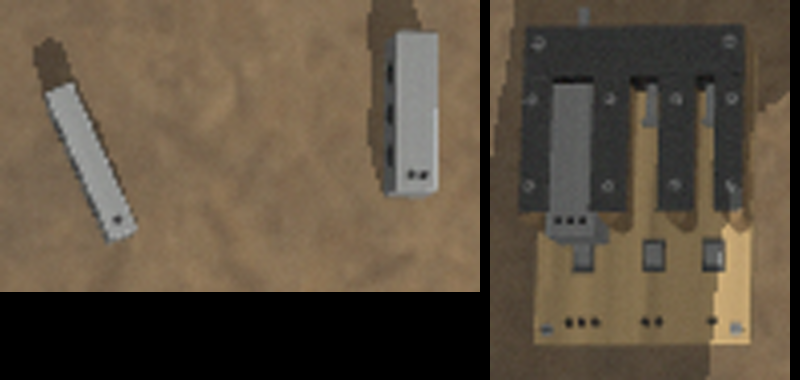

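The crop shows one dot on the narrow bar (crop 117,220) and two dots on the wider bar (crop 417,175). On the rack, the sill dots sit at (712,321) for lane 1 and (652,321) for lane 2, and the catches at (712,255) and (653,255). The choice is confirmed, so next I move above bar_1 and measure with the wrist camera.

```bash
cat >> h.py <<'E'
def go(p,yaw):
    "shift in cm and turn to reach TCP p, tool x at world yaw (deg), pointing down"
    s=ctrl.get_state();T=R.from_quat(s["tcp_rot"]);y=np.radians(yaw)
    D=R.from_matrix(np.array([[np.cos(y),np.sin(y),0],[np.sin(y),-np.cos(y),0],[0,0,-1]]))
    D2=D*R.from_euler('z',np.pi);k=[(T.inv()*x).as_rotvec() for x in(D,D2)]
    rv=min(k,key=np.linalg.norm)
    print("shift",(T.inv().apply(np.array(p)-s["eef_pos"])*100).round(2).tolist(),"turn",rv.round(4).tolist())
def st():
    s=ctrl.get_state();print("t",round(s["time"],2),"p",s["eef_pos"].round(4),"F",s["contact_force"].round(1),"op",round(s["opening"],3),"ff",round(s["finger_force"],1),"q",s["qpos"].round(2))
E
python3 -c "
from h import *
go((.44,-.15,.25),12)"
```

```text
shift [32.83, -34.54, -1.91] turn [-0.0022, -0.0001, 0.2483]
```

```bash
python3 -m crank '[[32.8,-34.5,-1.9,0,0,0.25],[32.8,-34.5,-1.9,0,0,0.25],[32.8,-34.5,-1.9,0,0,0.25],[32.8,-34.5,-1.9,0,0,0.25],[32.8,-34.5,-1.9,0,0,0.25],[32.8,-34.5,-1.9,0,0,0.25],[32.8,-34.5,-1.9,0,0,0.25],[32.8,-34.5,-1.9,0,0,0.25],[32.8,-34.5,-1.9,0,0,0.25],[32.8,-34.5,-1.9,0,0,0.25]]'
python3 -m crank '[[0,0,0,0,0,0],[0,0,0,0,0,0]]'
python3 - <<'E'
from h import *
c=cam("wrist");p,d=ctrl.read_camera("wrist");cv2.imwrite("pics/w1.png",p);np.savez("w1.npz",d=d,K=c[0],o=c[1],M=c[2]);print(c[1],c[2].round(3).tolist(),c[0].tolist());st()
for X in((.522,-.186,.034),(.563,.0275,.014),(.5488,-.3548,.034)):print(proj(c,X))
E
```

```text
time: 1.1
eef_pos: [0.4402, -0.1477, 0.2502]
tcp_rot: [0.994, 0.105, 0.0, -0.0]
contact_force: [-1.2, -0.3, -1.1]
opening: 0.998
finger_force: 0.0
time: 1.3
eef_pos: [0.44, -0.1507, 0.2501]
tcp_rot: [0.995, 0.105, -0.0, 0.0]
contact_force: [-1.1, -0.1, 1.1]
opening: 1.003
finger_force: 0.0
[ 0.51419883 -0.13516028  0.39235091] [[0.207, -0.935, -0.288], [-0.978, -0.198, -0.062], [0.001, 0.295, -0.956]] [[372.0848437498119, 0.0, 316.35218954887495], [0.0, 372.0848437498119, 239.026644772408], [0.0, 0.0, 1.0]]
t 1.35 p [ 0.4399 -0.1514  0.25  ] F [-0.   0.8  0. ] op 0.998 ff 0.0 q [-0.55 -0.21  2.05 -0.    1.3   0.81]
[371.65448969 127.60663838]
[151.67291916  30.26793054]
[554.72682995 137.48425595]
```

View pics/w1.png

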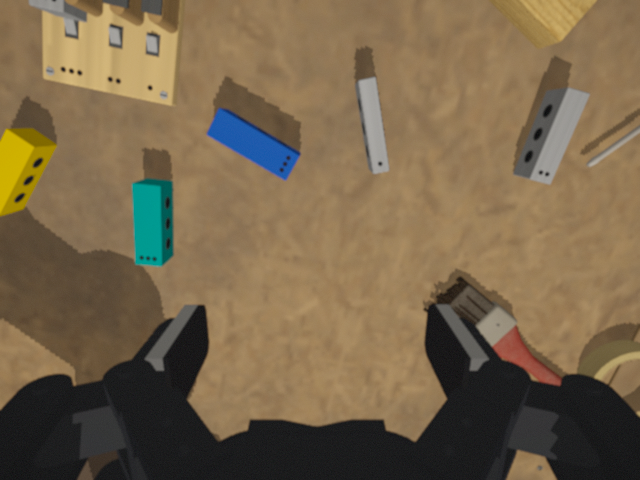

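The wrist view shows bar_1 at (372,125) with its dot at (379,163), bar_2 at (553,135), and the rack's sill at top left. I'll move closer to bar_1 for the second view.

```bash
cat >> h.py <<'E'
def bar(c,p,d,guess,zt=.034,show=True):
    "rect of the top face near guess xy, on plane zt; also the pixel centre"
    P=cloud(c,d);hsv=cv2.cvtColor(p,cv2.COLOR_BGR2HSV)
    m=(P[...,2]>zt-.005)&(P[...,2]<zt+.006)&(hsv[...,1]<60)&(np.hypot(P[...,0]-guess[0],P[...,1]-guess[1])<.06)
    m=cv2.morphologyEx(m.astype(np.uint8),cv2.MORPH_OPEN,np.ones((2,2)))
    n,L,S,_=cv2.connectedComponentsWithStats(m);k=1+S[1:,4].argmax();v,u=np.nonzero(L==k)
    X=np.array([ray(c,q,zt)[:2] for q in zip(u,v)],np.float32);(cx,cy),(w,h),a=cv2.minAreaRect(X)
    if w<h:a-=90;w,h=h,w
    a=(a+90)%180-90
    (pu,pv),_,_=cv2.minAreaRect(np.stack([u,v],1).astype(np.float32))
    print("bar",round(cx,4),round(cy,4),"size",round(w,4),round(h,4),"yaw",round(a,2),"z med",np.median(P[v,u,2]).round(4),"mean xy",X.mean(0).round(4));return (cx,cy,a),(pu,pv)
def tri(c1,p1,c2,p2):
    A=[];b=[]
    for (K,o,M),p in((c1,p1),(c2,p2)):
        r=M@np.linalg.inv(K)@np.array([p[0],p[1],1.]);r/=np.linalg.norm(r);N=np.eye(3)-np.outer(r,r);A.append(N);b.append(N@o)
    return np.linalg.solve(sum(A),sum(b))
E
python3 - <<'E'
from h import *
w=np.load("w1.npz");c=(w["K"],w["o"],w["M"]);p=cv2.imread("pics/w1.png")
t=cam("top");pt_=cv2.imread("pics/top0.png");dt=np.load("top0.npy")
for g in((.522,-.186),(.549,-.355)):
    r,q=bar(c,p,w["d"],g);r2,q2=bar(t,pt_,dt,g);print("  tri",tri(c,q,t,q2).round(4))
go((.522-.055,-.186-.022,.15),23.4)
E
```

```text
bar 0.5221 -0.1887 size 0.0849 0.0165 yaw 23.72 z med 0.0338 mean xy [ 0.5236 -0.1881]
bar 0.5204 -0.1886 size 0.0849 0.0161 yaw 23.6 z med 0.0332 mean xy [ 0.5198 -0.1887]
  tri [ 0.5234 -0.1903  0.0131]
bar 0.5488 -0.3578 size 0.0848 0.025 yaw -2.12 z med 0.0339 mean xy [ 0.5502 -0.3583]
bar 0.5473 -0.3579 size 0.0844 0.0217 yaw -2.01 z med 0.033 mean xy [ 0.546  -0.3585]
  tri [ 0.5491 -0.3586  0.0317]
shift [1.49, 6.1, 10.0] turn [-0.0, 0.0006, -0.2005]
```

```bash
python3 -m crank '[[1.5,6.1,10,0,0,-0.203],[1.5,6.1,10,0,0,-0.203],[1.5,6.1,10,0,0,-0.203],[1.5,6.1,10,0,0,-0.203],[1.5,6.1,10,0,0,-0.203],[1.5,6.1,10,0,0,-0.203]]'
python3 - <<'E'
from h import *
c=cam("wrist");p,d=ctrl.read_camera("wrist");cv2.imwrite("pics/w2.png",p);st()
r,q=bar(c,p,d,(.522,-.188))
w=np.load("w1.npz");c1=(w["K"],w["o"],w["M"]);_,q1=bar(c1,cv2.imread("pics/w1.png"),w["d"],(.522,-.188))
print("tri",tri(c,q,c1,q1),q,q1)
a=np.radians(r[2]);u=np.array([np.cos(a),np.sin(a)]);g=np.array(r[:2])-.012*u
go((*g,.07),r[2]);go((*g,.006),r[2])
E
```

```text
time: 1.95
eef_pos: [0.4678, -0.2084, 0.152]
tcp_rot: [0.979, 0.204, 0.001, 0.001]
contact_force: [0.3, -0.4, 0.5]
opening: 0.998
finger_force: 0.0
t 2.0 p [ 0.468  -0.2082  0.1522] F [-0.5 -0.4  0.7] op 0.999 ff 0.0 q [-0.62  0.01  2.04  0.    1.09  0.54]
bar 0.5227 -0.1888 size 0.0845 0.0159 yaw 23.65 z med 0.0338 mean xy [ 0.5246 -0.188 ]
bar 0.5221 -0.1887 size 0.0849 0.0165 yaw 23.72 z med 0.0338 mean xy [ 0.5236 -0.1881]
tri [ 0.5240244  -0.18850233  0.02820682] (321.0, 148.5) (374.0536804199219, 126.36241912841797)
shift [4.58, 0.39, 8.23] turn [0.0027, -0.0017, -0.0023]
shift [4.57, 0.38, 14.63] turn [0.0027, -0.0017, -0.0023]
```

```bash
python3 -m crank '[[4.6,0.4,4,0,0,0],[4.6,0.4,8,0,0,0],[4.6,0.4,11,0,0,0],[4.6,0.4,13.5,0,0,0],[4.6,0.4,14.3,0,0,0],[4.6,0.4,14.3,0,0,0]]' 0.5
python3 -m crank '[[0,0,0,0,0,0],[0,0,0,0,0,0],[0,0,0,0,0,0],[0,0,0,0,0,0],[0,0,0,0,0,0],[0,0,0,0,0,0]]' 0 80
python3 -m crank '[[0,0,-2,0,0,0],[0,0,-5,0,0,0],[0,0,-7,0,0,0],[0,0,-7,0,0,0]]'
python3 -c "
from h import *
st()
go((.50,.0275,.085),0.8)"
```

```text
time: 2.6
eef_pos: [0.511, -0.1926, 0.0074]
tcp_rot: [0.979, 0.204, -0.0, -0.0]
contact_force: [-0.0, -0.1, 0.5]
opening: 0.499
finger_force: 0.0
time: 3.2
eef_pos: [0.5126, -0.1938, 0.0098]
tcp_rot: [0.979, 0.204, 0.001, 0.001]
contact_force: [-1.7, 1.2, 8.0]
opening: 0.169
finger_force: 80.1
time: 3.6
eef_pos: [0.5131, -0.1941, 0.0807]
tcp_rot: [0.979, 0.204, 0.003, 0.002]
contact_force: [0.6, -0.2, -2.6]
opening: 0.171
finger_force: 79.0
t 3.6 p [ 0.5131 -0.1941  0.0807] F [ 0.6 -0.2 -2.6] op 0.171 ff 79.0 q [-0.55  0.18  2.   -0.    0.95  0.61]
shift [7.65, -20.84, -0.53] turn [0.0051, -0.0052, 0.3969]
```

```bash
python3 -m crank '[[0,0,-2,0,0,0],[1,-5,-2,0,0,0.1],[2,-10,-2,0,0,0.2],[2.5,-15,-2,0,0,0.3],[3,-20,-2,0,0,0.4],[3,-20.8,-2,0,0,0.4],[3,-20.8,-2,0,0,0.4],[3,-20.8,-2,0,0,0.4]]'
python3 - <<'E'
from h import *
c=cam("wrist");p,d=ctrl.read_camera("wrist");cv2.imwrite("pics/w3.png",p);np.savez("w3.npz",d=d,K=c[0],o=c[1],M=c[2]);st()
E
```

```text
time: 4.4
eef_pos: [0.4556, 0.0093, 0.0968]
tcp_rot: [1.0, 0.006, -0.0, 0.0]
contact_force: [0.0, -0.6, -3.6]
opening: 0.169
finger_force: 79.3
t 4.45 p [0.456  0.0088 0.0971] F [ 0.  -0.2 -3.4] op 0.17 ff 79.4 q [-0.2  -0.04  2.21 -0.    0.98  1.36]
```

View pics/w3.png

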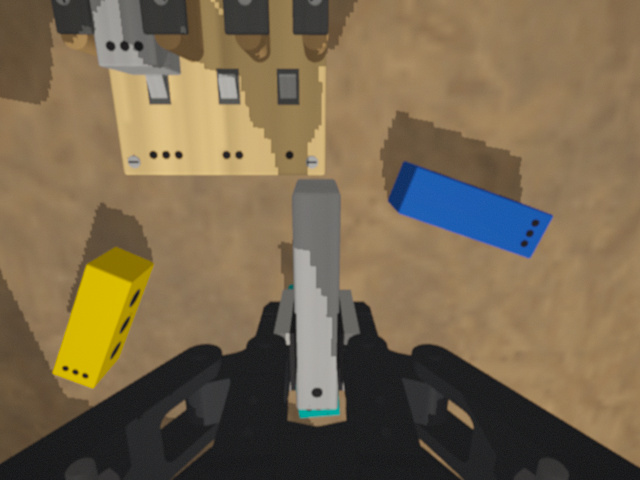

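The view shows bar_1 held straight at (317,300). Lane 1's sill dot is at (289,155), its catch at (288,87), and lane 2's dots are around (233,155). Now I'll measure the lane line against the held bar.

```bash
cat >> h.py <<'E'
def dots(c,p,pl=.014,box=None,amax=120,thr=55):
    "dark small blobs on the sill"
    g=p.max(2);m=(g<thr).astype(np.uint8)
    n,L,S,C=cv2.connectedComponentsWithStats(m);out=[]
    for k in range(1,n):
        u,v=C[k]
        if 4<=S[k,4]<amax and box[0]<u<box[2] and box[1]<v<box[3]:
            w=(255.-g)*(L==k);out.append((u,v));print("dot",C[k].round(1),S[k,4],ray(c,C[k],pl).round(4))
    return out
E
python3 - <<'E'
from h import *
w=np.load("w3.npz");c=(w["K"],w["o"],w["M"]);p=cv2.imread("pics/w3.png");P=cloud(c,w["d"])
dots(c,p,box=(115,140,330,170))
t=cam("top");pt_=cv2.imread("pics/top0.png");dots(t,pt_,box=(215,255,272,272),thr=80)
print("sill z",np.median(P[110:140,200:215,2]))
# sill front edge: z drop in columns
E_=[]
for u in range(135,315,10):
    z=P[160:190,u,2];k=np.nonzero(z>.007)[0].max();E_.append(ray(c,(u,160+k+.5),.014)[:2])
E_=np.array(E_);f=np.polyfit(E_[:,1],E_[:,0],1);print("front edge x at y=.03",np.polyval(f,.03),"yaw",np.degrees(np.arctan(-f[0])))
# right edge of sill
E2=[]
for v in range(70,170,8):
    z=P[v,300:345,2];k=np.nonzero(z>.007)[0].max();E2.append(ray(c,(300+k+.5,v),.014)[:2])
E2=np.array(E2);f=np.polyfit(E2[:,0],E2[:,1],1);print("right edge y at x=.53",np.polyval(f,.53),"yaw",np.degrees(np.arctan(f[0])),(E2[:,1]-np.polyval(f,E2[:,0])).round(4))
# roof
m=(P[...,2]>.047)&(P[...,2]<.06)&(np.arange(480)[:,None]<45)
for u0,u1 in((60,85),(145,185),(228,266),(296,326)):
    mm=np.zeros_like(m);mm[:,u0-12:u1+12]=m[:,u0-12:u1+12];v,u=np.nonzero(mm)
    if len(v): X=np.array([ray(c,q,.0535) for q in zip(u,v)]);print("roof strip y",X[:,1].min().round(4),X[:,1].max().round(4),"xmin",X[:,0].min().round(4),np.median(P[mm][:,2]).round(4))
# held bar
hsv=cv2.cvtColor(p,cv2.COLOR_BGR2HSV)
m=(P[...,2]>.112)&(P[...,2]<.135)&(hsv[...,1]<60);m[:, :285]=0;m[:,345:]=0;m[:195]=0;m[430:]=0
print("bar top z",np.percentile(P[m][:,2],[5,25,50,75,95]).round(4));zt=np.median(P[m][:,2])
for v0,v1 in((200,210),(255,265),(280,285)):
    b=P[v0:v1,280:350];mm=(b[...,2]>zt-.006);
    r=[];
    for i in range(v1-v0):
        k=np.nonzero(mm[i])[0];r.append([ray(c,(280+k.min()-.5,v0+i),zt)[:2],ray(c,(280+k.max()+.5,v0+i),zt)[:2]])
    r=np.array(r).mean(0);print("bar section",r.round(4).tolist(),"mid",r.mean(0).round(4),"w",r[0,1]-r[1,1])
st()
E
```

```text
dot [153.  154.2] 20 [0.5135 0.1062 0.014 ]
dot [165.6 154.4] 15 [0.5135 0.0988 0.014 ]
dot [178.2 154.6] 16 [0.5135 0.0913 0.014 ]
dot [226.  154.6] 19 [0.5138 0.0631 0.014 ]
dot [238.7 154.7] 18 [0.5138 0.0556 0.014 ]
dot [289.  154.5] 26 [0.5143 0.0258 0.014 ]
dot [224.5 265.5] 4 [0.512  0.1067 0.014 ]
dot [246.8 265. ] 4 [0.5133 0.0569 0.014 ]
sill z 0.013837151006014972
front edge x at y=.03 0.49937060629147295 yaw -2.005534919189319
right edge y at x=.53 0.003507845500401008 yaw 0.27880787261373574 [-0.0019  0.0013 -0.0026  0.0012  0.0012  0.0011  0.0011  0.001   0.0009
  0.0009 -0.0063  0.0008  0.0013]
roof strip y 0.1064 0.1261 xmin 0.5647 0.0529
roof strip y 0.0673 0.0926 xmin 0.5651 0.0528
roof strip y 0.0313 0.0514 xmin 0.5656 0.0531
roof strip y 0.0051 0.0211 xmin 0.5659 0.0531
bar top z [0.1197 0.1204 0.1208 0.1213 0.1334]
bar section [[0.5066, 0.0181], [0.5068, 0.0019]] mid [0.5067 0.01  ] w 0.016205627356582673
bar section [[0.4876, 0.0175], [0.4878, 0.0016]] mid [0.4877 0.0096] w 0.015906248283763736
bar section [[0.4794, 0.0173], [0.4796, 0.0014]] mid [0.4795 0.0093] w 0.01586828516349788
t 4.45 p [0.456  0.0088 0.0971] F [ 0.  -0.2 -3.4] op 0.17 ff 79.4 q [-0.2  -0.04  2.21 -0.    0.98  1.36]
```

```bash
python3 -m crank '[[1,-1.3,0,0,0,0],[2.2,-1.6,0,0,0,0],[2.2,-1.6,2,0,0,0],[2.2,-1.6,4.5,0,0,0],[2.2,-1.6,6.2,0,0,0],[2.2,-1.6,6.9,0,0,0],[2.2,-1.6,6.9,0,0,0],[2.2,-1.6,6.9,0,0,0]]'
cat > meas.py <<'E'
from h import *
import sys
def meas(name,zt,u0,u1,v0,v1,box,save=True):
    c=cam("wrist");p,d=ctrl.read_camera("wrist");cv2.imwrite(f"pics/{name}.png",p);np.savez(f"{name}.npz",d=d,K=c[0],o=c[1],M=c[2]);st()
    P=cloud(c,d);dots(c,p,box=box)
    T=[]
    for v in range(v0,v1,3):
        k=np.nonzero(abs(P[v,u0:u1,2]-zt)<.007)[0]
        if len(k)<5:continue
        a=ray(c,(u0+k.min()-.5,v),zt);b=ray(c,(u0+k.max()+.5,v),zt);T.append([*(a+b)[:2]/2,a[1]-b[1]])
    T=np.array(T);f=np.polyfit(T[:,0],T[:,1],1);m=abs(T[:,1]-np.polyval(f,T[:,0]))<.0008;f=np.polyfit(T[m,0],T[m,1],1)
    print("bar axis yaw",np.degrees(f[0]).round(2),"y at x=.52",np.polyval(f,.52).round(4),"front x",T[:,0].max().round(4),"w",np.median(T[:,2]).round(4),"n",m.sum(),len(T))
    return c,p,P
E
python3 - <<'E'
from meas import *
c,p,P=meas("w4",.05,270,370,150,290,(60,100,420,260))
print([proj(c,(.5143,.0258,.014)),proj(c,(.53,.0255,.05))])
E
```

```text
time: 5.25
eef_pos: [0.4785, 0.0254, 0.029]
tcp_rot: [1.0, 0.005, 0.001, 0.0]
contact_force: [-0.3, -0.6, -3.7]
opening: 0.169
finger_force: 79.5
t 5.3 p [0.4788 0.0255 0.0294] F [ 1.1  0.1 -2.8] op 0.172 ff 79.5 q [-0.16  0.13  2.18 -0.    0.83  1.4 ]
dot [130.8 221. ] 44 [0.5134 0.1064 0.014 ]
dot [148.2 221. ] 44 [0.5135 0.0988 0.014 ]
dot [165.4 220.9] 46 [0.5136 0.0913 0.014 ]
dot [230.1 221. ] 46 [0.5138 0.0631 0.014 ]
dot [247.6 220.9] 50 [0.5139 0.0555 0.014 ]
bar axis yaw 0.79 y at x=.52 0.0257 front x 0.5341 w 0.0162 n 34 34
[array([315.65917746, 220.65166517]), array([316.92288804, 201.31361399])]
```

View pics/w4.png

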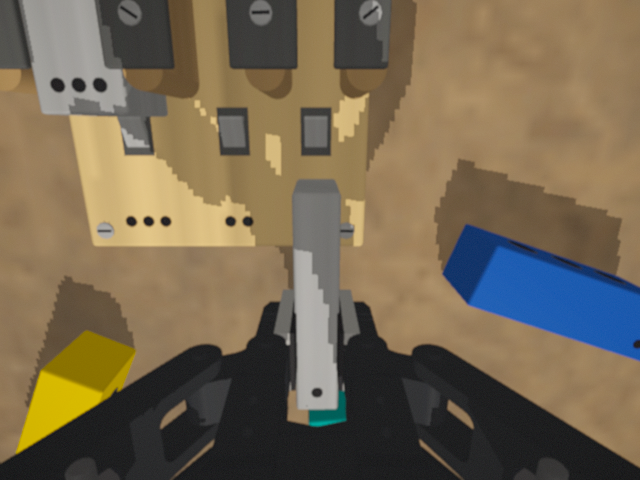

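The view shows bar_1's front at (316,185) in line with lane 1's catch at (315,130) and the gap between the strips (about 316,35). The measured offset is under 0.3 mm, so I'll check the bar's height and pitch next.

```bash
python3 - <<'E'
from h import *
w=np.load("w4.npz");c=(w["K"],w["o"],w["M"]);P=cloud(c,w["d"])
for v in(185,200,220,250,290,340,380,400):print(v,P[v,312:322].mean(0).round(4))
print("sill",np.median(P[180:210,180:200,2]),"bar3 top",np.median(P[20:70,50:90,2]))
# lane gap on roof plane vs
for v in(20,40,55):
    k=np.nonzero(abs(P[v,250:400,2]-.0535)<.004)[0]+250;print(v,k.min(),k.max(),[ (a,b) for a,b in zip(k,k[1:]) if b-a>5],)
    for a,b in zip(k,k[1:]):
        if b-a>5:print(ray(c,(a+.5,v),.0535),ray(c,(b-.5,v),.0535))
E
```

```text
185 [0.5333 0.0257 0.0363]
200 [0.531  0.0257 0.0528]
220 [0.5245 0.0256 0.0534]
250 [0.5141 0.0255 0.0532]
290 [0.4992 0.0253 0.0528]
340 [0.4794 0.0251 0.0528]
380 [0.4623 0.025  0.053 ]
400 [0.4533 0.0249 0.0531]
sill 0.013763177016392472 bar3 top 0.04775553910180634
20 250 390 [(np.int64(297), np.int64(334))]
[0.5823164  0.03149987 0.0535    ] [0.5824175  0.02138414 0.0535    ]
40 250 389 [(np.int64(297), np.int64(334))]
[0.57726539 0.03152554 0.0535    ] [0.57736745 0.02126685 0.0535    ]
55 250 388 [(np.int64(297), np.int64(334))]
[0.57338244 0.03154527 0.0535    ] [0.57348523 0.02117669 0.0535    ]
```

```bash
python3 -m crank '[[0,0,0.25,0,0,0],[0,0,0.45,0,0,0],[0.5,0,0.45,0,0,0],[1,0,0.45,0,0,0],[1.5,0,0.45,0,0,0],[2,0,0.45,0,0,0],[2.5,0,0.45,0,0,0],[3,0,0.45,0,0,0]]'
python3 -c "
from h import *
st()"
```

```text
time: 6.1
eef_pos: [0.5081, 0.0263, 0.024]
tcp_rot: [1.0, 0.005, 0.0, 0.0]
contact_force: [-1.1, -0.4, -0.9]
opening: 0.168
finger_force: 79.7
t 6.1 p [0.5081 0.0263 0.024 ] F [-1.1 -0.4 -0.9] op 0.168 ff 79.7 q [-0.15  0.2   2.11  0.    0.83  1.41]
```

```bash
python3 -m crank '[[0.5,0,0,0,0,0],[1,0,0,0,0,0],[1,0,0,0,0,0]]'
```

```text
time: 6.4
eef_pos: [0.5186, 0.0263, 0.0242]
tcp_rot: [1.0, 0.005, 0.001, 0.0]
contact_force: [0.0, 0.2, -1.5]
opening: 0.168
finger_force: 79.7
```

```bash
python3 -m crank '[[0.5,0,0,0,0,0],[1,0,0,0,0,0],[1.5,0,0,0,0,0],[2,0,0,0,0,0],[2.5,0,0,0,0,0],[2.9,0,0,0,0,0],[2.9,0,0,0,0,0]]'
```

```text
time: 7.1
eef_pos: [0.5473, 0.0267, 0.0239]
tcp_rot: [1.0, 0.005, 0.001, 0.0]
contact_force: [0.7, 0.4, -1.9]
opening: 0.171
finger_force: 79.7
```

```bash
python3 -m crank '[[0,0,0,0,0,0],[0,0,0,0,0,0],[0,0,0,0,0,0],[0,0,-2,0,0,0],[0,0,-5,0,0,0],[-3,0,-5,0,0,0],[-6,0,-5,0,0,0],[-6,0,-5,0,0,0]]' 0.32
python3 -m crank '[[0,0,0,0,0,0],[0,0,0,0,0,0],[0,0,2,0,0,0],[0,0,4,0,0,0],[0,0,4.4,0,0,0],[0,0,4.4,0,0,0]]' 0 40
python3 - <<'E'
from meas import *
c,p,P=meas("w5",.048,270,370,80,300,(60,100,420,300))
for v in range(150,330,12):print(v,P[v,312:322].mean(0).round(4))
E
```

```text
time: 7.9
eef_pos: [0.4825, 0.0267, 0.0727]
tcp_rot: [1.0, 0.005, -0.002, -0.0]
contact_force: [0.6, -0.2, -1.1]
opening: 0.32
finger_force: 0.0
time: 8.5
eef_pos: [0.4865, 0.0261, 0.0293]
tcp_rot: [1.0, 0.005, -0.001, -0.0]
contact_force: [0.5, 0.6, 0.6]
opening: 0.003
finger_force: 0.0
t 8.55 p [0.4871 0.026  0.0301] F [ 0.1  0.3 -0.2] op -0.002 ff 0.0 q [-0.16  0.15  2.16  0.    0.84  1.4 ]
dot [ 64.6 112.1] 104 [0.566  0.1276 0.014 ]
dot [ 85.5 112.5] 115 [0.566  0.1192 0.014 ]
dot [105.9 112.6] 117 [0.566 0.111 0.014]
dot [316.5 235.6] 86 [0.5154 0.0261 0.014 ]
dot [135.2 238.1] 42 [0.5134 0.1063 0.014 ]
dot [152.1 238.1] 41 [0.5135 0.0988 0.014 ]
dot [169.  238.1] 40 [0.5136 0.0914 0.014 ]
dot [232.9 238.2] 42 [0.5138 0.0631 0.014 ]
dot [249.8 238.2] 43 [0.5139 0.0556 0.014 ]
bar axis yaw -0.19 y at x=.52 0.0263 front x 0.5754 w 0.0159 n 61 61
150 [0.5545 0.0265 0.0477]
162 [0.5507 0.0265 0.0479]
174 [0.5467 0.0265 0.0476]
186 [0.5428 0.0264 0.0477]
198 [0.5387 0.0264 0.0478]
210 [0.5346 0.0263 0.0476]
222 [0.5304 0.0263 0.0478]
234 [0.5262 0.0263 0.0481]
246 [0.5217 0.0262 0.0478]
258 [0.5049 0.026  0.0139]
270 [0.4935 0.0259 0.    ]
282 [ 0.4868  0.0258 -0.0005]
294 [0.498  0.0259 0.0367]
306 [0.4981 0.026  0.0471]
318 [0.4982 0.026  0.0562]
```

View pics/w5.png

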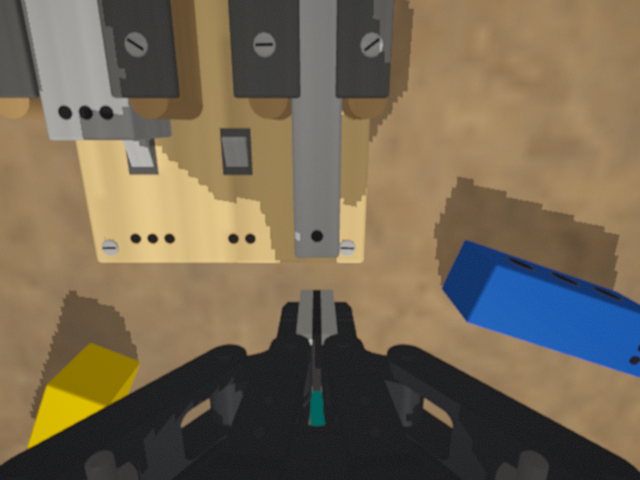

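bar_1 is straight in lane 1: its rear end is at (317,256), x≈0.519, and the closed fingertips at (317,292) are right behind it. Now I'll push.

```bash
python3 -m crank '[[0.7,0,0,0,0,0],[1.4,0,0,0,0,0],[2,0,0,0,0,0],[2.5,0,0,0,0,0],[3,0,0,0,0,0],[3.5,0,0,0,0,0],[4,0,0,0,0,0],[4,0,0,0,0,0]]'
python3 -m crank '[[0.3,0,0,0,0,0],[0.6,0,0,0,0,0],[0.9,0,0,0,0,0],[1.2,0,0,0,0,0],[1.4,0,0,0,0,0],[1.6,0,0,0,0,0],[1.6,0,0,0,0,0]]'
```

```text
time: 9.35
eef_pos: [0.5265, 0.0265, 0.0296]
tcp_rot: [1.0, 0.005, -0.0, -0.0]
contact_force: [-1.0, 0.3, -0.4]
opening: -0.003
finger_force: 0.8
time: 10.05
eef_pos: [0.5398, 0.027, 0.029]
tcp_rot: [1.0, 0.006, -0.004, -0.0]
contact_force: [-7.2, -0.4, 4.8]
opening: -0.0
finger_force: 3.6
```

```bash
python3 -m crank '[[0.2,0,0,0,0,0],[0.4,0,0,0,0,0],[0.6,0,0,0,0,0],[0.6,0,0,0,0,0]]'
python3 -m crank '[[0.1,0,0,0,0,0],[0.2,0,0,0,0,0],[0.2,0,0,0,0,0]]'
python3 - <<'E'
from meas import *
c,p,P=meas("w6",.048,270,370,80,300,(60,100,420,300))
cv2.imwrite("pics/w6c.png",cv2.resize(p[60:300,200:440],None,fx=2.5,fy=2.5))
for v in range(200,300,6):print(v,P[v,312:322].mean(0).round(4))
E
```

```text
time: 10.45
eef_pos: [0.5452, 0.0271, 0.0289]
tcp_rot: [1.0, 0.006, -0.004, -0.0]
contact_force: [-9.0, 0.1, 4.7]
opening: -0.002
finger_force: 4.4
time: 10.75
eef_pos: [0.5467, 0.0272, 0.0288]
tcp_rot: [1.0, 0.006, -0.005, -0.0]
contact_force: [-10.2, 0.5, 4.9]
opening: -0.004
finger_force: 4.9
t 10.8 p [0.5467 0.0272 0.0288] F [-10.   -0.4   4.9] op 0.001 ff 4.9 q [-0.14  0.27  2.01 -0.    0.87  1.42]
dot [316.4 286.3] 71 [0.5513 0.027  0.014 ]
dot [ 98.  288.4] 53 [0.5491 0.1276 0.014 ]
dot [116.1 288.5] 51 [0.5492 0.1192 0.014 ]
dot [134.2 288.6] 55 [0.5492 0.1109 0.014 ]
bar axis yaw 0.73 y at x=.52 0.0255 front x 0.6357 w 0.033 n 73 74
200 [0.5985 0.0275 0.0476]
206 [0.5964 0.0274 0.0473]
212 [0.5943 0.0274 0.0472]
218 [0.5923 0.0274 0.0476]
224 [0.5903 0.0274 0.0479]
230 [0.5881 0.0274 0.0477]
236 [0.5859 0.0273 0.0476]
242 [0.5837 0.0273 0.0476]
248 [0.5816 0.0273 0.0478]
254 [0.5793 0.0273 0.0477]
260 [0.5772 0.0272 0.048 ]
266 [0.5747 0.0272 0.0475]
272 [0.5725 0.0272 0.0477]
278 [0.5704 0.0272 0.0481]
284 [0.5681 0.0271 0.0481]
290 [0.5657 0.0271 0.0482]
296 [0.5632 0.0271 0.048 ]
```

```bash
python3 -m crank '[[0.05,0,0,0,0,0],[0.1,0,0,0,0,0],[0.1,0,0,0,0,0]]'
python3 -m crank '[[0.05,0,0,0,0,0],[0.05,0,0,0,0,0]]'
```

```text
time: 11.1
eef_pos: [0.5475, 0.0272, 0.0288]
tcp_rot: [1.0, 0.006, -0.005, -0.0]
contact_force: [-10.9, -0.3, 6.1]
opening: 0.002
finger_force: 5.2
time: 11.3
eef_pos: [0.548, 0.0272, 0.0288]
tcp_rot: [1.0, 0.006, -0.005, -0.0]
contact_force: [-9.3, 0.4, 6.2]
opening: 0.001
finger_force: 5.2
```

```bash
python3 -m crank '[[-0.3,0,0,0,0,0],[-0.6,0,0,0,0,0],[-1,0,0,0,0,0],[-2,0,0,0,0,0],[-3.5,0,0,0,0,0],[-3.5,0,0,0,0,0]]'
python3 - <<'E'
from meas import *
c,p,P=meas("w7",.048,270,370,80,200,(40,60,420,300))
cv2.imwrite("pics/w7c.png",cv2.resize(p[100:290,50:400],None,fx=2.2,fy=2.2,interpolation=cv2.INTER_CUBIC))
e=P[:,312:322,2].mean(1)
k=np.nonzero(e[:]>.04)[0];k=k[k<280].max();print("bar1 rear row",k,ray(c,(317,k+.5),.048))
for u in range(60,130,10):
    k=np.nonzero(P[:280,u,2]>.04)[0].max();print(u,k,ray(c,(u,k+.5),.048).round(4))
E
```

```text
time: 11.9
eef_pos: [0.5151, 0.0266, 0.0294]
tcp_rot: [1.0, 0.005, -0.001, -0.0]
contact_force: [-0.5, 0.8, 0.2]
opening: -0.001
finger_force: 0.0
t 11.95 p [0.5163 0.0265 0.0298] F [-0.   0.6 -0.4] op -0.001 ff 0.0 q [-0.15  0.21  2.09  0.    0.85  1.41]
dot [149.6 147.5] 14 [0.5811 0.0958 0.014 ]
dot [368.  147.6] 11 [0.582  0.0058 0.014 ]
dot [ 82.5 201.1] 75 [0.5584 0.1274 0.014 ]
dot [102.  201.1] 92 [0.5585 0.119  0.014 ]
dot [121.  201.2] 96 [0.5585 0.1109 0.014 ]
dot [316.2 201.4] 88 [0.5593 0.027  0.014 ]
dot [144.8 296.4] 32 [0.5136 0.1063 0.014 ]
dot [160.8 296.4] 32 [0.5137 0.0988 0.014 ]
dot [176.9 296.4] 33 [0.5137 0.0913 0.014 ]
dot [237.5 296.5] 32 [0.514  0.0631 0.014 ]
dot [253.5 296.4] 31 [0.5141 0.0557 0.014 ]
bar axis yaw 0.72 y at x=.52 0.0254 front x 0.604 w 0.0318 n 40 40
bar1 rear row 225 [0.55771798 0.02667233 0.048     ]
60 202 [0.5649 0.1135 0.048 ]
70 253 [0.5466 0.1135 0.048 ]
80 225 [0.5569 0.1082 0.048 ]
90 225 [0.5569 0.1047 0.048 ]
100 225 [0.557  0.1013 0.048 ]
110 238 [0.5523 0.0986 0.048 ]
120 225 [0.557  0.0944 0.048 ]
```

View pics/w7c.png

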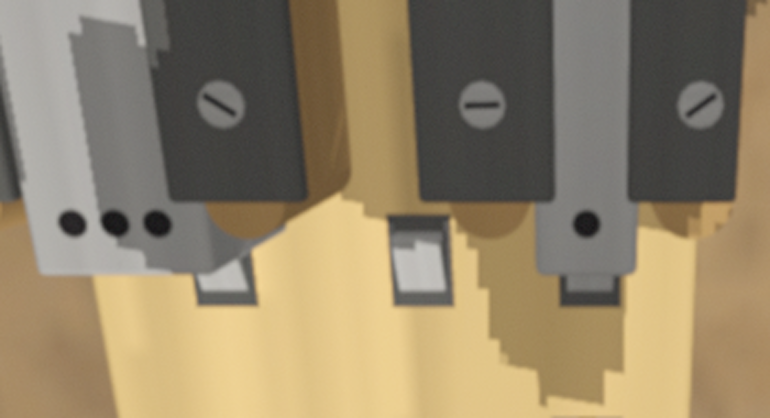

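The crop shows bar_1's rear end (585,272) level with stored bar_3's rear end (130,272). The catch is visible behind it at (588,285), and the bar stayed in after I let go. On to bar_2.

```bash
python3 -m crank '[[-1,0,-4,0,0,0],[-1,0,-9,0,0,0],[-1,0,-12,0,0,0],[-1,0,-12,0,0,0]]' 0.55
python3 -c "
from h import *
go((.495,-.356,.15),-2.1)"
```

```text
time: 12.35
eef_pos: [0.5115, 0.0257, 0.1564]
tcp_rot: [1.0, 0.005, 0.007, 0.001]
contact_force: [0.4, 0.4, 1.3]
opening: 0.551
finger_force: 0.0
shift [-2.07, 38.15, 0.69] turn [0.0017, -0.0133, 0.0475]
```

```bash
python3 -m crank '[[-2,38,0,0,0,0.048],[-2,38,0,0,0,0.048],[-2,38,0,0,0,0.048],[-2,38,0,0,0,0.048],[-2,38,0,0,0,0.048],[-2,38,0,0,0,0.048],[-2,38,0,0,0,0.048],[-2,38,0,0,0,0.048],[-2,38,0,0,0,0.048],[-2,38,0,0,0,0.048]]'
python3 - <<'E'
from h import *
c=cam("wrist");p,d=ctrl.read_camera("wrist");cv2.imwrite("pics/w8.png",p);st()
r,q=bar(c,p,d,(.549,-.358))
w=np.load("w1.npz");c1=(w["K"],w["o"],w["M"]);_,q1=bar(c1,cv2.imread("pics/w1.png"),w["d"],(.549,-.358))
print("tri",tri(c,q,c1,q1),q,q1)
a=np.radians(r[2]);u=np.array([np.cos(a),np.sin(a)]);g=np.array(r[:2])-.012*u
go((*g,.008),r[2])
P=cloud(c,d);m=(P[...,2]>.008)&(abs(P[...,0]-g[0])<.04)&(abs(P[...,1]-g[1])<.08)&(P[...,2]<.07)
print("obst y ranges",np.histogram(P[m][:,1],bins=np.arange(-.45,-.27,.01)))
E
```

```text
time: 13.35
eef_pos: [0.4906, -0.3541, 0.1486]
tcp_rot: [1.0, -0.019, -0.001, -0.001]
contact_force: [-0.6, 0.3, -0.1]
opening: 0.548
finger_force: 0.0
t 13.4 p [ 0.4908 -0.3532  0.1487] F [0.8 0.3 0.2] op 0.546 ff 0.0 q [-0.79  0.21  1.82  0.    1.11  0.82]
bar 0.549 -0.3591 size 0.0839 0.0219 yaw -2.21 z med 0.0338 mean xy [ 0.5512 -0.3592]
bar 0.5488 -0.3578 size 0.0848 0.025 yaw -2.12 z med 0.0339 mean xy [ 0.5502 -0.3583]
tri [ 0.55088282 -0.3593906   0.03102226] (320.5, 148.0) (558.24267578125, 136.23117065429688)
shift [4.66, 0.39, 14.07] turn [-0.0016, 0.0011, 0.0012]
obst y ranges (array([   0,  171,  193,  173,    4,    0,    0,    7, 1397, 1529,  422,
          0,    0,    0,    0,    0,    0]), array([-0.45, -0.44, -0.43, -0.42, -0.41, -0.4 , -0.39, -0.38, -0.37,
       -0.36, -0.35, -0.34, -0.33, -0.32, -0.31, -0.3 , -0.29, -0.28]))
```

```bash
python3 -m crank '[[4.6,0.4,4,0,0,0],[4.6,0.4,8,0,0,0],[4.6,0.4,11,0,0,0],[4.6,0.4,13.3,0,0,0],[4.6,0.4,13.9,0,0,0],[4.6,0.4,13.9,0,0,0]]'
python3 -m crank '[[0,0,0,0,0,0],[0,0,0,0,0,0],[0,0,0,0,0,0],[0,0,0,0,0,0],[0,0,0,0,0,0],[0,0,0,0,0,0]]' 0 80
python3 -m crank '[[0,0,-2,0,0,0],[0,0,-5,0,0,0],[0,0,-9,0,0,0],[0,0,-9,0,0,0]]'
python3 -c "
from h import *
st()
go((.458,.058,.1),0.65)"
```

```text
time: 14.0
eef_pos: [0.5365, -0.3577, 0.0097]
tcp_rot: [1.0, -0.018, -0.001, -0.001]
contact_force: [0.6, 0.9, 0.4]
opening: 0.548
finger_force: 0.0
time: 14.6
eef_pos: [0.5381, -0.3603, 0.0134]
tcp_rot: [1.0, -0.019, 0.001, 0.001]
contact_force: [-0.6, 3.2, 6.9]
opening: 0.237
finger_force: 83.1
time: 15.0
eef_pos: [0.5396, -0.3624, 0.1071]
tcp_rot: [1.0, -0.019, 0.004, 0.004]
contact_force: [1.1, -1.1, -2.9]
opening: 0.235
finger_force: 81.8
t 15.0 p [ 0.5396 -0.3624  0.1071] F [ 1.1 -1.1 -2.9] op 0.235 ff 81.8 q [-0.75  0.35  1.74 -0.    1.04  0.86]
shift [-9.73, -41.71, 0.29] turn [0.0082, -0.0087, -0.0487]
```

```bash
python3 -m crank '[[-1,-4,0,0,0,-0.048],[-2,-9,0,0,0,-0.048],[-3,-14,0,0,0,-0.048],[-4,-19,0,0,0,-0.048],[-6,-24,0,0,0,-0.048],[-8,-29,0,0,0,-0.048],[-9.7,-34,0,0,0,-0.048],[-9.7,-38.5,0,0,0,-0.048],[-9.7,-41.7,0,0,0,-0.048],[-9.7,-41.7,0,0,0,-0.048]]'
python3 -m crank '[[0,0,0,0,0,0],[0,0,0,0,0,0]]'
python3 - <<'E'
from meas import *
c,p,P=meas("w9",.128,260,380,190,290,(60,130,420,200))
for v in range(170,290,10):print(v,P[v,312:322].mean(0).round(4))
E
```

```text
time: 16.0
eef_pos: [0.4528, 0.0648, 0.0988]
tcp_rot: [1.0, 0.008, -0.002, -0.001]
contact_force: [0.7, -0.6, -5.1]
opening: 0.24
finger_force: 81.8
time: 16.2
eef_pos: [0.4546, 0.0602, 0.0998]
tcp_rot: [1.0, 0.005, -0.001, 0.0]
contact_force: [-0.1, -0.2, -5.5]
opening: 0.239
finger_force: 81.8
t 16.25 p [0.4549 0.0598 0.1   ] F [-0.  -1.1 -5.2] op 0.239 ff 81.8 q [-0.09 -0.04  2.2  -0.    0.99  1.47]
dot [252.1 153.3] 16 [0.5135 0.0989 0.014 ]
dot [265.  153.2] 19 [0.5136 0.0912 0.014 ]
dot [311.8 153.2] 20 [0.5138 0.0632 0.014 ]
dot [324.5 153.2] 18 [0.5139 0.0556 0.014 ]
dot [239.8 153.4] 16 [0.5133 0.1063 0.014 ]
dot [374.1 153.4] 17 [0.5141 0.0258 0.014 ]
bar axis yaw 3.43 y at x=.52 0.0615 front x 0.5075 w 0.0131 n 1 3
170 [0.504  0.0603 0.0143]
180 [0.5089 0.0604 0.0906]
190 [0.5091 0.0605 0.1155]
200 [0.5066 0.0604 0.1204]
210 [0.5059 0.0606 0.1324]
220 [0.4996 0.0604 0.1199]
230 [0.4961 0.0603 0.1199]
240 [0.4925 0.0603 0.1197]
250 [0.4889 0.0603 0.1199]
260 [0.4852 0.0602 0.12  ]
270 [0.4815 0.0602 0.12  ]
280 [0.4777 0.0601 0.12  ]meas.py:11: RankWarning: Polyfit may be poorly conditioned
  T=np.array(T);f=np.polyfit(T[:,0],T[:,1],1);m=abs(T[:,1]-np.polyval(f,T[:,0]))<.0008;f=np.polyfit(T[m,0],T[m,1],1)
```

```bash
python3 -m crank '[[1,0,0,0,0,0],[2.2,0,1,0,0,0],[2.2,0,3,0,0,0],[2.2,0,5,0,0,0],[2.2,0,6.3,0,0,0],[2.2,0,6.8,0,0,0],[2.2,0,6.8,0,0,0],[2.2,0,6.8,0,0,0]]'
python3 - <<'E'
from meas import *
c,p,P=meas("w10",.052,260,380,200,290,(60,130,420,260))
for v in range(180,290,15):print(v,P[v,312:322].mean(0).round(4))
for v in(20,40,55):
    for lo,hi in((150,400),):
        k=np.nonzero(abs(P[v,lo:hi,2]-.0535)<.004)[0]+lo
        for a,b in zip(k,k[1:]):
            if b-a>5:print(v,a,b,((ray(c,(a+.5,v),.0535)+ray(c,(b-.5,v),.0535))/2).round(4))
E
```

```text
time: 17.05
eef_pos: [0.4783, 0.0607, 0.0336]
tcp_rot: [1.0, 0.005, 0.001, 0.0]
contact_force: [0.0, 0.2, -5.7]
opening: 0.237
finger_force: 81.7
t 17.1 p [0.4785 0.0608 0.0339] F [-0.6 -0.4 -5.9] op 0.24 ff 81.7 q [-0.08  0.13  2.17  0.    0.84  1.48]
dot [248.4 218.5] 53 [0.5137 0.0913 0.014 ]
dot [214.7 218.8] 41 [0.5134 0.1064 0.014 ]
dot [231.6 218.8] 41 [0.5134 0.0988 0.014 ]
dot [394.4 218.9] 42 [0.5141 0.0259 0.014 ]
bar axis yaw 0.95 y at x=.52 0.0612 front x 0.5297 w 0.0221 n 30 30
180 [0.5326 0.061  0.0244]
195 [0.5317 0.061  0.0536]
210 [0.5267 0.061  0.0538]
225 [0.5214 0.0609 0.0537]
240 [0.5162 0.0609 0.0539]
255 [0.5108 0.0608 0.0542]
270 [0.5051 0.0608 0.0539]
285 [0.4993 0.0607 0.0537]
20 151 226 [0.5829 0.0989 0.0535]
20 293 350 [0.5833 0.0601 0.0535]
40 153 226 [0.5776 0.0991 0.0535]
40 294 349 [0.578  0.06   0.0535]
55 155 228 [0.5736 0.0988 0.0535]
55 294 349 [0.574  0.06   0.0535]
```

```bash
python3 -m crank '[[0,0.15,0.2,0,0,0.005],[0,0.15,0.4,0,0,0.005],[0,0.15,0.53,0,0,0.005],[0.5,0.15,0.53,0,0,0.005],[1,0.15,0.53,0,0,0.005],[1,0.15,0.53,0,0,0.005]]'
python3 - <<'E'
from meas import *
c,p,P=meas("w11",.0485,260,380,200,290,(60,130,420,270))
E
```

```text
time: 17.7
eef_pos: [0.4887, 0.0595, 0.0278]
tcp_rot: [1.0, 0.003, 0.001, 0.0]
contact_force: [0.1, 0.7, -5.0]
opening: 0.236
finger_force: 81.8
t 17.75 p [0.488  0.0596 0.0276] F [ 0.4 -0.1 -5.3] op 0.238 ff 81.8 q [-0.09  0.16  2.15  0.    0.83  1.48]
dot [392.1 244.3] 41 [0.5142 0.026  0.014 ]
dot [210. 245.] 41 [0.5134 0.1064 0.014 ]
dot [227.  244.9] 40 [0.5135 0.0989 0.014 ]
dot [244.2 244.7] 44 [0.5136 0.0912 0.014 ]
bar axis yaw 0.65 y at x=.52 0.0596 front x 0.5405 w 0.0217 n 30 30
```

```bash
python3 -m crank '[[0.6,0,0,0,0,0],[1.2,0,0,0,0,0],[1.8,0,0,0,0,0],[2.4,-0.01,0,0,0,0],[3,-0.02,0,0,0,0],[3.5,-0.02,0,0,0,0],[3.5,-0.02,0,0,0,0]]'
python3 -m crank '[[0.5,0,0,0,0,0],[1,-0.01,0,0,0,0],[1.6,-0.01,0,0,0,0],[1.6,-0.01,0,0,0,0]]'
```

```text
time: 18.45
eef_pos: [0.5237, 0.0599, 0.0278]
tcp_rot: [1.0, 0.003, 0.001, 0.0]
contact_force: [0.3, -0.1, -3.0]
opening: 0.235
finger_force: 82.0
time: 18.85
eef_pos: [0.5397, 0.0601, 0.0278]
tcp_rot: [1.0, 0.003, 0.001, 0.0]
contact_force: [1.1, -0.5, -3.7]
opening: 0.239
finger_force: 81.9
```

```bash
python3 -m crank '[[0,0,0,0,0,0],[0,0,0,0,0,0],[0,0,0,0,0,0],[0,0,-2,0,0,0],[0,0,-5,0,0,0],[-3,0,-5,0,0,0],[-6,0,-5,0,0,0],[-6,0,-5,0,0,0]]' 0.36
python3 -m crank '[[0,0,0,0,0,0],[0,0,0,0,0,0],[0,0,2,0,0,0],[0,0,4,0,0,0],[0,0,4.8,0,0,0],[0,0,4.8,0,0,0]]' 0 40
python3 - <<'E'
from meas import *
c,p,P=meas("w12",.048,260,380,150,240,(60,100,420,300))
for v in range(234,330,6):print(v,P[v,312:322].mean(0).round(4))
E
```

```text
time: 19.65
eef_pos: [0.4747, 0.0603, 0.0766]
tcp_rot: [1.0, 0.003, -0.002, -0.0]
contact_force: [0.3, -0.9, -1.2]
opening: 0.363
finger_force: 0.0
time: 20.25
eef_pos: [0.4781, 0.0598, 0.0284]
tcp_rot: [1.0, 0.003, -0.001, -0.0]
contact_force: [-0.1, -0.2, 0.1]
opening: 0.002
finger_force: 0.0
t 20.3 p [0.4788 0.0598 0.0293] F [0.3 0.4 0.6] op -0.002 ff 0.0 q [-0.09  0.14  2.17 -0.    0.83  1.48]
dot [394.6 220.7] 47 [0.5141 0.0259 0.014 ]
dot [209.  221.4] 44 [0.5134 0.1064 0.014 ]
dot [226.4 221.2] 44 [0.5135 0.0988 0.014 ]
dot [243.6 221.3] 49 [0.5135 0.0914 0.014 ]
dot [307.3 235.4] 89 [0.5073 0.0637 0.014 ]
dot [326.2 235.3] 91 [0.5074 0.0555 0.014 ]
bar axis yaw 0.6 y at x=.52 0.0597 front x 0.5461 w 0.0218 n 30 30
234 [0.5216 0.0599 0.0603]
240 [0.5157 0.0598 0.0474]
246 [0.5136 0.0598 0.0478]
252 [0.5115 0.0597 0.0482]
258 [ 4.915e-01  5.960e-02 -3.000e-04]
264 [ 4.883e-01  5.960e-02 -4.000e-04]
270 [ 4.853e-01  5.960e-02 -1.000e-04]
276 [ 4.82e-01  5.95e-02 -3.00e-04]
282 [0.4789 0.0595 0.    ]
288 [ 4.756e-01  5.950e-02 -2.000e-04]
294 [0.4895 0.0596 0.0358]
300 [0.4897 0.0596 0.0414]
306 [0.4897 0.0596 0.0463]
312 [0.4898 0.0596 0.051 ]
318 [0.4897 0.0596 0.0552]
324 [0.4896 0.0596 0.059 ]
```

```bash
python3 -m crank '[[0.7,0,0,0,0,0],[1.4,0,0,0,0,0],[2,0,0,0,0,0],[2.6,0,0,0,0,0],[3.2,-0.01,0,0,0,0],[3.8,-0.02,0,0,0,0],[4.4,-0.02,0,0,0,0],[4.8,-0.02,0,0,0,0],[4.8,-0.02,0,0,0,0]]'
python3 -m crank '[[0.3,0,0,0,0,0],[0.6,0,0,0,0,0],[0.9,0,0,0,0,0],[1.2,0,0,0,0,0],[1.5,0,0,0,0,0],[1.7,0,0,0,0,0],[1.7,0,0,0,0,0]]'
python3 -m crank '[[0.15,0,0,0,0,0],[0.3,0,0,0,0,0],[0.4,0,0,0,0,0],[0.4,0,0,0,0,0]]'
```

```text
time: 21.2
eef_pos: [0.5266, 0.0603, 0.0293]
tcp_rot: [1.0, 0.003, -0.0, -0.0]
contact_force: [-1.9, 0.4, -0.3]
opening: 0.002
finger_force: 0.9
time: 21.9
eef_pos: [0.5407, 0.0606, 0.0288]
tcp_rot: [1.0, 0.003, -0.004, -0.0]
contact_force: [-8.2, -0.5, 4.3]
opening: -0.0
finger_force: 4.1
time: 22.3
eef_pos: [0.544, 0.0607, 0.0286]
tcp_rot: [1.0, 0.003, -0.005, -0.0]
contact_force: [-9.0, 0.7, 4.0]
opening: 0.002
finger_force: 4.9
```

```bash
python3 -m crank '[[0.1,0,0,0,0,0],[0.2,0,0,0,0,0],[0.3,0,0,0,0,0],[0.3,0,0,0,0,0]]'
python3 -m crank '[[0.06,0,0,0,0,0],[0.12,0,0,0,0,0],[0.12,0,0,0,0,0]]'
```

```text
time: 22.7
eef_pos: [0.5466, 0.0607, 0.0285]
tcp_rot: [1.0, 0.003, -0.005, -0.0]
contact_force: [-10.1, -1.2, 5.7]
opening: 0.007
finger_force: 5.3
time: 23.0
eef_pos: [0.5476, 0.0608, 0.0285]
tcp_rot: [1.0, 0.003, -0.005, -0.0]
contact_force: [-11.1, 0.3, 6.6]
opening: 0.006
finger_force: 5.6
```

Next I back off and check.

```bash
python3 -m crank '[[-0.3,0,0,0,0,0],[-0.6,0,0,0,0,0],[-1,0,0,0,0,0],[-2,0,0,0,0,0],[-3.5,0,0,0,0,0],[-3.5,0,0,0,0,0]]'
python3 - <<'E'
from meas import *
c=cam("wrist");p,d=ctrl.read_camera("wrist");st();P=cloud(c,d);dots(c,p,pl=.048,box=(40,60,460,260))
cv2.imwrite("pics/w13c.png",cv2.resize(p[100:290,100:450],None,fx=2.2,fy=2.2,interpolation=cv2.INTER_CUBIC))
for X,n in(((.56,.0267),"bar1"),((.56,.0600),"bar2"),((.56,.0935),"bar3")):
    u=int(proj(c,(*X,.048))[0]);k=np.nonzero(np.median(P[:275,u-3:u+4,2],1)>.04)[0].max();print(n,u,k,ray(c,(u,k+.5),.048).round(4))
E
```

```text
time: 23.6
eef_pos: [0.5149, 0.0604, 0.0291]
tcp_rot: [1.0, 0.003, -0.001, -0.0]
contact_force: [0.1, -0.1, -0.2]
opening: -0.001
finger_force: 0.0
t 23.65 p [0.5161 0.0603 0.0296] F [-0.8 -0.5  0.3] op -0.003 ff 0.0 q [-0.08  0.21  2.08  0.    0.85  1.49]
dot [119.4 148.4] 19 [0.583  0.1242 0.048 ]
dot [256.  146.4] 5 [0.5838 0.0801 0.048 ]
dot [201.  202.4] 94 [0.5654 0.0994 0.048 ]
dot [220.3 202.2] 95 [0.5655 0.0929 0.048 ]
dot [307.1 201.8] 92 [0.5658 0.0636 0.048 ]
dot [326.5 201.8] 86 [0.5658 0.0571 0.048 ]
dot [415.8 201.5] 91 [0.5661 0.027  0.048 ]
dot [181.7 202.4] 92 [0.5654 0.1059 0.048 ]
bar1 415 225 [0.5577 0.0266 0.048 ]
bar2 317 225 [0.5576 0.0602 0.048 ]
bar3 219 226 [0.557  0.0939 0.048 ]
```

View pics/w13c.png

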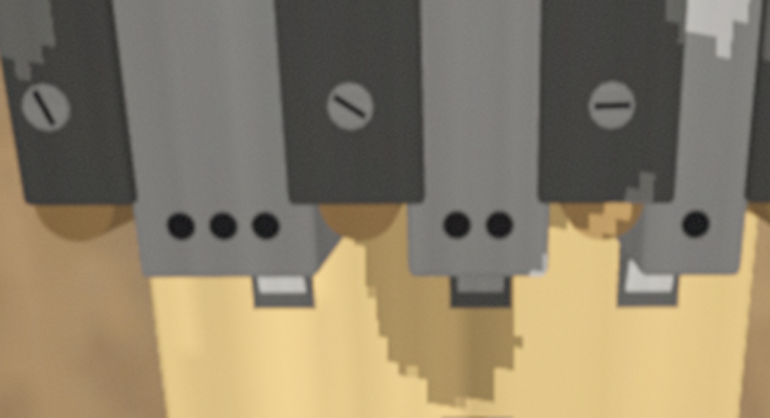

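All three rear ends line up at row 273 of the crop, with their dots at (222,225), (478,225) and (695,225). The catches are visible behind them, and both bars stayed put after the fingers withdrew. I'll lift clear and hand in.

```bash
python3 -m crank '[[-1,0,-4,0,0,0],[-1,0,-9,0,0,0],[-1,0,-12,0,0,0],[-1,0,-12,0,0,0],[-1,0,-12,0,0,0]]'
python3 -c "
from h import *
print(ctrl.sign_off())"
```

```text
time: 24.15
eef_pos: [0.5077, 0.0601, 0.1507]
tcp_rot: [1.0, 0.003, 0.002, 0.0]
contact_force: [-0.6, -0.7, 0.2]
opening: -0.002
finger_force: 0.0
the job is handed in; nothing more can be done
None
```

Both bars are in their lanes behind their catches (bar_1 in the narrow lane, bar_2 in the middle lane) and stayed in when released; I handed the job in at about 24 s.

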